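Stack the washed kidney dishes on the carrying board

TASK

Stack both loose steel kidney dishes, the one drying on the sloping wire rack and the one standing on the table, in either order on the kidney dish that is fixed to the plywood carrying board: turn each dish so that its outline matches the one below and it nests fully home, level and with its collar sitting all round on the rim below. Lower them into place rather than dropping them, do not knock over or push away the things standing around, and let go at the end.

Things in the scene. Friction and masses are not known exactly. Their poses are not given: they have to be found in the camera images.
- dish_a: Loose steel kidney dish, on the rack at first: 171 long, 46 high, 0.18 kg; a 60 wide band with round ends, bent on a 90 mm arc about the point x=+90. Origin: mid underside at the waist. y along its length, x across the waist to the concave side, z out of the mouth. Waist walls at x=-30 and +30; the end lobes reach x=+49. Upright collar, wall 3.5, from z=24 up to the rim: grip it across the waist.
- dish_b: Second loose kidney dish, level on the table, in front of the rack, left or right of the board. Same shape and axes as dish_a. Below the collar (under z=24) the body steps in 5.5 mm all round and tapers 6.5 mm more to the underside, so it enters a like dish with 2 mm play until the collar's underside sits on the rim below. It does not go in turned by half a turn.
- carrier_dish (a point): Origin (mid underside at the waist, axes as dish_a) of the third, like kidney dish, fixed on a plywood board 200 x 118 x 12 mm that is fixed on the table. This point is 12 mm above the table, the dish's rim 58 mm. A dish nested home has its origin 22 mm above that of the dish below, turned the same way: 22 mm above this point for the first, 44 mm for the second.
- rack: Wire draining rack, 150 wide, 135 deep, 80 mm high, fixed. Origin: mid foot on the table; x uphill, away from the robot, y along its width. dish_a's origin is 65 mm above it; the dish leans 35 degrees on two cross bars, mouth towards the robot, concave side uphill, length level, its convex side on two pegs 52 mm left and right of the middle, 18 mm tall. The waist is free on both sides.
- gel_pot: Small white pot with a red cap, 48 mm wide, 52 mm high, nearest to the robot; a loose bystander. Origin: centre of its underside.
- masking_tape: Roll of masking tape lying flat, 104 mm across, 25 mm high, a loose bystander left of the rack. Origin: centre of its underside.
- cotton_pot: White open pot, 68 mm across, 55 mm high, a loose bystander at the right edge. Origin: centre of its underside.

How it is judged:
At the end, for the whole second after the job is handed in: One loose dish is nested in the dish on the board and the other in that one, in either order: each origin 19.5 to 24.5 mm above the origin of the dish below and within 5 mm of it sideways, long axes within 0.07 rad, level within 0.05 rad, at rest and let go ((((z of dish_a in the frame of carrier_dish between 0.0195 and 0.0245 m and horizontal distance between dish_a and carrier_dish below 0.005 m and angle between the y axis of dish_a and the y axis of carrier_dish, either way round below 0.07 rad and angle between dish_a's own z axis and vertical below 0.05 rad) and (z of dish_b in the frame of dish_a between 0.0195 and 0.0245 m and horizontal distance between dish_b and dish_a below 0.005 m and angle between the y axis of dish_b and the y axis of dish_a, either way round below 0.07 rad and angle between dish_b's own z axis and vertical below 0.05 rad)) or ((z of dish_b in the frame of carrier_dish between 0.0195 and 0.0245 m and horizontal distance between dish_b and carrier_dish below 0.005 m and angle between the y axis of dish_b and the y axis of carrier_dish, either way round below 0.07 rad and angle between dish_b's own z axis and vertical below 0.05 rad) and (z of dish_a in the frame of dish_b between 0.0195 and 0.0245 m and horizontal distance between dish_a and dish_b below 0.005 m and angle between the y axis of dish_a and the y axis of dish_b, either way round below 0.07 rad and angle between dish_a's own z axis and vertical below 0.05 rad))) and linear speed of each of dish_a, dish_b below 0.02 m/s); the robot touches nothing.
It fails at once if a dish is dropped (falls free of the fingers at more than 0.6 m/s, some 2 cm of fall) ((linear speed of dish_a above 0.6 m/s and contact force between dish_a and the fingers below 0.05 N) or (linear speed of dish_b above 0.6 m/s and contact force between dish_b and the fingers below 0.05 N)).
It fails at once if a bystander is pushed more than 40 mm or tipped over (distance of any of gel_pot, masking_tape, cotton_pot from where it was at the start of the episode above 0.04 m or angle between any of gel_pot, masking_tape, cotton_pot's own z axis and vertical above 0.6 rad).
It also fails if it takes over 61 s, if anything falls off the work surface, if the arm or the gripper's body presses on something with over 40 N, if the wrist force passes 120 N, or if a joint passes its speed limit or range.

ROBOT

A 6-joint arm with a two-finger parallel gripper is mounted at the origin on the work surface; the furniture and walls round the work are solid. World frame = base frame: x ahead of the robot, y to its left, z up, the work surface at z = 0. Lengths are in m, angles in rad, forces in N, time in s.
With the tool pointing down it reaches from about 0.25 to 0.8 m from the base axis. Payload 3.9 kg.
Tool frame: the origin (TCP) lies midway between the tips of the shut fingers; the grasp point (between the pads) lies 19 mm behind it (env.grip_depth is the distance from the TCP to the grasp point, in m); z points along the fingers, y is the line along which they close (so a half turn about z gives the same grasp; the last joint's range is limited). The gripper opens to 85 mm and grips with 20 to 120 N. Pads are 22 mm wide; open, the fingers measure 114 mm over their backs; the gripper's body (76 mm by 85 mm) begins 54 mm behind the grasp point. The pads swing forward as they close: fully open they stand 13 mm farther back than shut.
Start: joints at [-1.268, 0.26, -0.138, 1.173, 0, 1.571], TCP at [0.157, -0.501, 0.231] pointing down, gripper open.
Joint ranges: [-2.78, 2.78], [-0.83, 1.72], [-1.28, 1.37], [-1.9, 2.12], [-1.57, 1.48], [-3.14, 3.14]. Speed limits (rad/s): [2.57, 2.57, 3.14, 3.14, 3.14, 3.14].

INTERFACE

Orientations are given as a unit quaternion [w, x, y, z].
In Python, from workcell import env, get_image gives the robot as it stands.
- The arm moves only by the tool move_arm, never from a script. Its argument "rows" is one flat list of numbers, 6 for each row, row after row: the shift along the world's x, y, z normalised to -1 to 1, where 1 is 1 m, then the turn, a rotation vector about the world's x, y, z normalised to -1 to 1, where 1 is 90 degrees. In form: [dx, dy, dz, ax, ay, az, dx, dy, dz, ax, ay, az, ...]. A call has 1 to 20 rows; each row is the pose to reach, as a shift and turn from the pose commanded when the call began; what a row does not reach only later rows make up. A row lasts 1/8 s, in which the tool goes at most 62.5 mm and 10.7 degrees, less where a joint would pass 70% of its speed; a pose out of reach is approached as far as the arm can. A call with a number of a shift or a turn outside -1 to 1 is refused whole. A call with a gripper value outside its range is refused whole. "hand" is the opening in per cent of the stroke, from 0 (shut) to 100 (fully open), set as the call begins (left out, the last holds). The fingers move at their own pace and stop on an object; "force" is the grip in N (left out, the last holds). Time passes only in rows, so rows that repeat a pose let the fingers close. It gives the time, the measured TCP pose, the force, the opening and the grip force at its end, in the units of the state.
- env.get_state(): the state, without advancing time (a new reading comes with each control period).
- get_image(name): name is "scene" or "side" or "wrist"; returns a dict with "frame" (400x640x3 uint8, red, green, blue), "mtx" (3x3 intrinsics, pixels), "pose" (4x4, takes a point from camera to world coordinates); the wrist camera has in their place "hand_eye" (4x4, takes a point from camera to tool coordinates, whose origin is the TCP and whose axes are the flange's). Camera axes: x right, y down, z forward; pixel columns grow to the right and rows downward; lengths in m; the calibration is good to about 2 mm. A picture is of the moment at which its call begins: read the wrist's pose just before it. There is no depth.
- env.job_done(): hands the job in; it is judged then, once.
The state is a dict: "time_s": time; "joints": joint angles; "joint_vel": joint speeds; "joint_torque": joint torques, N m; "tool_pos": TCP position; "ee_rot": TCP orientation; "contact_force": force on the tool from outside, world axes, zero at the start; "wrist_torque": the same for the moment, N m; "opening": opening from 0.0 (shut) to 1.0 (fully open); "grasp_force": force on a finger pad.
Only numpy, scipy, OpenCV 4.12 (cv2) and the standard library are available. Lean on these libraries where they do the work, as an engineer would, in place of code of your own. Each camera call takes 0.05 s, during which the arm holds its last target. There are 200 camera calls.

## Working session

There is one attempt and no reset: what is moved stays moved. The work goes in short steps, Python scripts to look and compute and a tool call to move; the robot and the scene stay as the last step left them, time stands still between calls to the robot, and variables do not carry over. Pictures are saved under pics/ and viewed, at most 10 in all, crops included, and the job is handed in when it is done.

Besides the shell and the picture viewer there is one more tool, called after "Request:" as name(argument=value, ...), one argument or row to a line, values as JSON. move_arm: Moves the arm, as the interface text tells. Scaled input: -1 to 1 covers 1 m each way for a shift and 90 degrees each way for a turn. Its arguments: {"type":"object","properties":{"rows":{"type":"array"},"hand":{"type":"number"},"force":{"type":"number"}},"required":["rows"]}

```bash
mkdir -p pics; ls
python3 - <<'E'
from workcell import env,get_image
import cv2,numpy as np
np.set_printoptions(precision=4,suppress=True)
s=env.get_state();print({k:np.round(v,4) for k,v in s.items()}, env.grip_depth)
for n in ["scene","side","wrist"]:
    d=get_image(n);cv2.imwrite(f"pics/{n}0.png",d["frame"][:,:,::-1]);print(n,d["mtx"],d.get("pose",d.get("hand_eye")))
E
```

```text
pics
{'time_s': np.float64(0.0), 'joints': array([-1.268 ,  0.2607, -0.1394,  1.1727,  0.    ,  1.5708]), 'joint_vel': array([-0.0011,  0.0003,  0.0006, -0.0004,  0.0012, -0.0005]), 'joint_torque': array([ -0.0014, -40.5672,  25.3924,   0.0185,   0.0003,   0.    ]), 'tool_pos': array([ 0.1563, -0.5004,  0.2305]), 'ee_rot': array([-0.001 ,  0.9886,  0.1508, -0.0001]), 'contact_force': array([ 0.1184, -0.8875, -0.0448]), 'wrist_torque': array([0.0366, 0.0027, 0.001 ]), 'grasp_force': np.float64(0.0), 'opening': np.float64(0.9953)} 0.0187
scene [[402.2332   0.     324.64  ]
 [  0.     402.2332 200.473 ]
 [  0.       0.       1.    ]] [[ 0.9306 -0.1741  0.3219  0.2289]
 [-0.3655 -0.4822  0.7962 -0.7442]
 [ 0.0166 -0.8586 -0.5123  0.5028]
 [ 0.      0.      0.      1.    ]]
side [[512.1035   0.     314.0739]
 [  0.     512.1035 199.9959]
 [  0.       0.       1.    ]] [[ 0.933  -0.1632  0.3209  0.1551]
 [-0.3599 -0.407   0.8395 -1.0111]
 [-0.0064 -0.8987 -0.4384  0.5646]
 [ 0.      0.      0.      1.    ]]
wrist [[308.2454   0.     317.5489]
 [  0.     308.2454 195.2444]
 [  0.       0.       1.    ]] [[-0.0007 -0.9612 -0.2759  0.0705]
 [ 1.     -0.0005 -0.0007  0.0002]
 [ 0.0005 -0.2759  0.9612 -0.1426]
 [ 0.      0.      0.      1.    ]]
```

View pics/scene0.png

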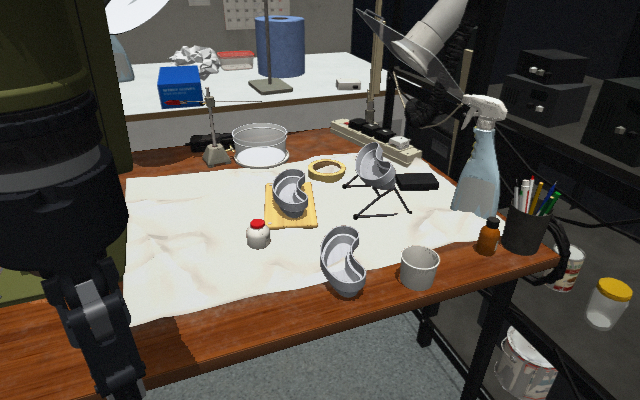

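View pics/side0.png

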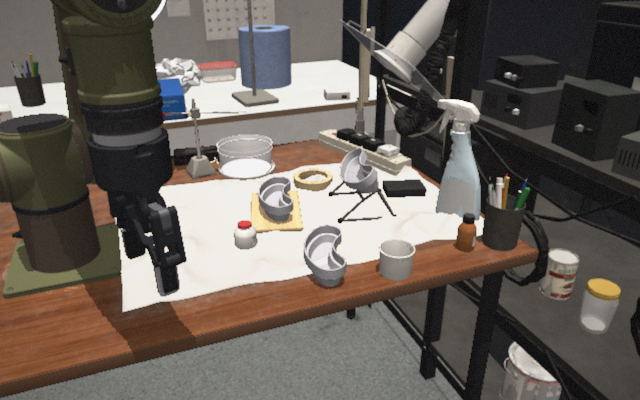

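Scene picture: carrier dish at about (290,190) on the yellow board, dish_b near (343,258), dish_a on the rack near (376,165), gel pot (258,238), cotton pot (419,268), tape (326,170).

```bash
cat > h.py <<'E'
from workcell import env,get_image
import cv2,numpy as np
from scipy.spatial.transform import Rotation as R
np.set_printoptions(precision=4,suppress=True)
def q2R(q): return R.from_quat(np.r_[q[1:],q[0]]).as_matrix()
def shot(n,save=None):
    s=env.get_state(); d=get_image(n)
    if n=="wrist":
        T=np.eye(4);T[:3,:3]=q2R(s["ee_rot"]);T[:3,3]=s["tool_pos"];d["pose"]=T@d["hand_eye"]
    if save: cv2.imwrite(f"pics/{save}.png",d["frame"][:,:,::-1])
    return d
def rays(d,uv):
    uv=np.atleast_2d(np.float64(uv));v=np.c_[uv,np.ones(len(uv))]@np.linalg.inv(d["mtx"]).T
    return d["pose"][:3,3],v@d["pose"][:3,:3].T
def onplane(d,uv,z):
    o,v=rays(d,uv);return o+v*((z-o[2])/v[:,2])[:,None]
def proj(d,P):
    P=np.atleast_2d(P);c=(P-d["pose"][:3,3])@d["pose"][:3,:3];c=c@d["mtx"].T
    return c[:,:2]/c[:,2:]
def outline(n=24,r=0):  # rim outline in dish frame (x,y), 60 band on 90 arc about (90,0); half-length 85.5
    # end cap centres at angle t: 90 sin t + 30 = 85.5
    t=np.arcsin(55.5/90);a=np.linspace(-t,t,n)
    f=lambda rad:np.c_[.09-rad*np.cos(a),rad*np.sin(a)]
    def cap(s):
        c=np.array([.09-.09*np.cos(t),s*.09*np.sin(t)]);u=np.array([np.cos(t),-s*np.sin(t)])*-1;w=np.array([np.sin(t),s*np.cos(t)])
        b=np.linspace(0,np.pi,12);return c+.03*(np.cos(b)[:,None]*u+np.sin(b)[:,None]*w)
    return np.r_[f(.12),cap(1),f(.06)[::-1],cap(-1)[::-1]]
E
python3 - <<'E'
from h import *
d=shot("scene")
for n,uv,z in [("b",(343,252),.046),("carr",(290,187),.058),("gel",(258,246),0),("cotton",(419,286),0),("tape",(327,178),0),("bL",(340,228),.046),("bR",(347,284),.046),("rack foot",[(344,187),(356,217),(410,213)],0),("a",(376,165),.09)]:
    print(n,onplane(d,uv,z))
E
```

```text
b [[ 0.4803 -0.2167  0.046 ]]
carr [[0.456  0.0296 0.058 ]]
gel [[ 0.3505 -0.0855  0.    ]]
cotton [[ 0.5951 -0.3019  0.    ]]
tape [[0.5939 0.1449 0.    ]]
bL [[ 0.5056 -0.1443  0.046 ]]
bR [[ 0.4524 -0.2967  0.046 ]]
rack foot [[ 0.6169  0.0835  0.    ]
 [ 0.5853 -0.0559  0.    ]
 [ 0.7114 -0.0836  0.    ]]
a [[0.6622 0.0083 0.09  ]]
```

Run:
```python
import cv2
a=cv2.imread("pics/scene0.png")[130:310,230:460];cv2.imwrite("pics/crop0.png",cv2.resize(a,None,fx=3.3,fy=3.3,interpolation=cv2.INTER_CUBIC))
```

```text
(no output)
```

View pics/crop0.png

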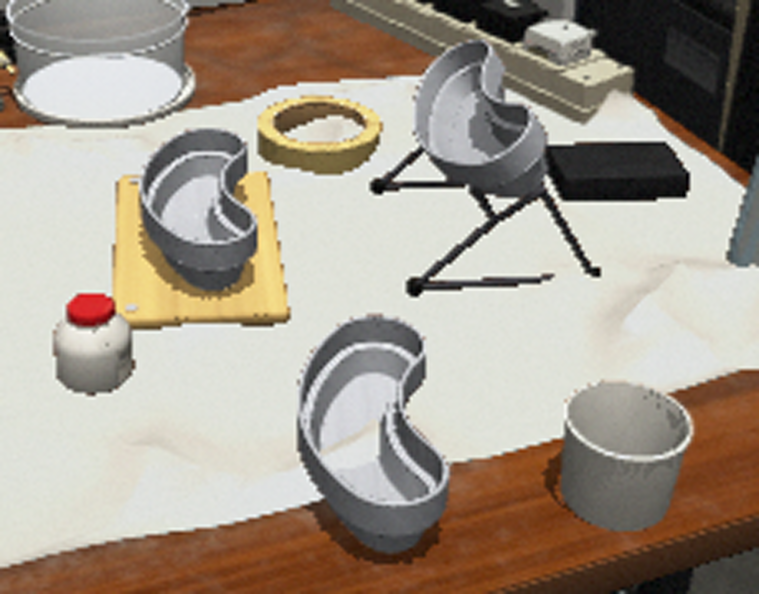

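Crop: all three dishes have their concave side facing roughly +x (right in the picture), so only small turns are needed. I go above dish_b and look closely.

Request:
move_arm(
  rows=[0.04, 0.04, 0.01, 0, 0, 0.08, 0.08, 0.08, 0.02, 0, 0, 0.16, 0.12, 0.13, 0.03, 0, 0, 0.24, 0.16, 0.17, 0.03, 0, 0, 0.32, 0.2, 0.21, 0.03, 0, 0, 0.4, 0.24, 0.25, 0.03, 0, 0, 0.48, 0.28, 0.29, 0.03, 0, 0, 0.56, 0.3, 0.32, 0.03, 0, 0, 0.6, 0.3, 0.33, 0.03, 0, 0, 0.6, 0.3, 0.33, 0.03, 0, 0, 0.6, 0.3, 0.33, 0.03, 0, 0, 0.6],
  hand=100,
  force=40,
)

```text
time_s: 1.58
tool_pos: [0.4558, -0.172, 0.2614]
ee_rot: [0.0, 0.813, 0.582, -0.0]
contact_force: [0.7, -0.7, 0.6]
opening: 0.999
grasp_force: 0.0
```

Run:
```python
from h import *
s=env.get_state();print(s["time_s"],s["tool_pos"],s["ee_rot"],s["joints"])
shot("wrist","w1")
```

```text
1.575 [ 0.4558 -0.172   0.2614] [ 0.0001  0.8129  0.5825 -0.0002] [-0.3604  0.1836 -0.1608  1.2266 -0.0005  1.5376]
```

View pics/w1.png

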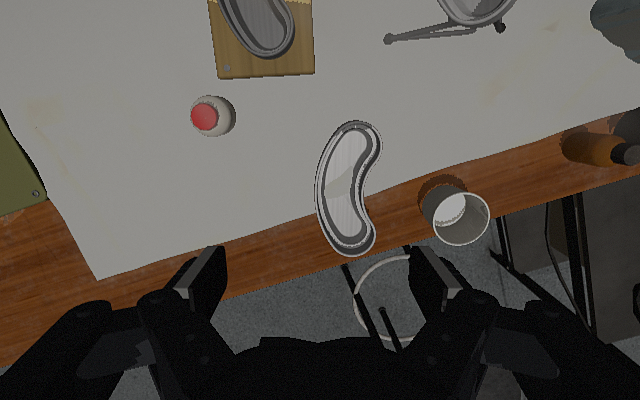

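Wrist picture: dish_b at about (348,190) with ends near (358,121) and (358,256), concave side to the right; carrier at top (265,20); cotton pot at (455,212), gel pot (210,117).

```bash
cat >> h.py <<'E'
def mask(d,thr=6):
    f=cv2.GaussianBlur(d["frame"],(3,3),0).astype(int);m=((f[:,:,0]-f[:,:,2])<thr).astype(np.uint8)*255
    return cv2.morphologyEx(m,cv2.MORPH_CLOSE,np.ones((5,5),np.uint8))
def meas(d,seed,z,thr=6,save=None):
    """largest blob near seed -> filled contour on plane z -> centroid, yaw of long axis, sizes, origin"""
    m=mask(d,thr)
    if save: cv2.imwrite(f"pics/{save}.png",m)
    cs,_=cv2.findContours(m,cv2.RETR_EXTERNAL,cv2.CHAIN_APPROX_NONE)
    c=max((c for c in cs if cv2.pointPolygonTest(c,seed,True)>-15),key=cv2.contourArea)
    return fit(onplane(d,c[:,0].astype(float),z))
def fit(P):
    P2=np.float32(P[:,:2]*1000-P[:,:2].mean(0)*1000)
    mo=cv2.moments(P2.reshape(-1,1,2));cen=np.array([mo["m10"],mo["m01"]])/mo["m00"]
    C=np.array([[mo["mu20"],mo["mu11"]],[mo["mu11"],mo["mu02"]]]);w,V=np.linalg.eigh(C)
    y=V[:,1]*np.sign(V[1,1]);x=np.array([y[1],-y[0]])
    q=(P2-cen)@np.c_[x,y];L=np.ptp(q[:,1]);W=np.ptp(q[:,0])
    o=np.float32(outline()*1000);mm=cv2.moments(o.reshape(-1,1,2));cx=mm["m10"]/mm["m00"]
    # sub-pixel-independent anchor: centroid of outline lies cx along dish x
    org=(cen-cx*x)/1000+P[:,:2].mean(0)
    return dict(org=org,yaw=np.degrees(np.arctan2(-y[0],y[1])),L=L,W=W,area=mo["m00"],cx=cx,area_model=mm["m00"])
E
python3 - <<'E'
from h import *
d=shot("wrist");f=d["frame"]
for uv in [(250,150),(338,190),(348,190),(318,200),(330,185),(300,260),(327,190)]: print(uv,f[uv[1],uv[0]])
print(f[190,308:385].tolist())
print(meas(d,(345,190),.046,save="m1"))
E
```

```text
(250, 150) [145 144 141]
(338, 190) [146 145 141]
(348, 190) [149 148 142]
(318, 200) [163 161 159]
(330, 185) [145 144 136]
(300, 260) [98 60 32]
(327, 190) [146 145 139]
[[144, 143, 139], [146, 144, 141], [145, 144, 139], [143, 142, 138], [146, 145, 141], [152, 151, 148], [83, 77, 73], [165, 163, 161], [121, 121, 119], [117, 116, 115], [152, 150, 149], [155, 152, 151], [174, 171, 169], [57, 58, 55], [69, 67, 66], [64, 64, 62], [155, 153, 148], [148, 147, 143], [144, 145, 140], [146, 145, 139], [144, 144, 135], [145, 144, 137], [145, 145, 139], [145, 143, 139], [144, 144, 140], [145, 144, 141], [143, 143, 139], [146, 144, 140], [145, 144, 141], [144, 144, 140], [146, 145, 141], [147, 145, 141], [144, 143, 139], [146, 145, 141], [144, 144, 140], [146, 144, 141], [145, 144, 139], [146, 144, 140], [146, 145, 139], [146, 144, 140], [149, 148, 142], [152, 150, 145], [75, 74, 71], [72, 73, 72], [74, 73, 71], [68, 67, 67], [84, 82, 80], [162, 159, 158], [159, 156, 156], [164, 162, 159], [108, 107, 106], [38, 36, 34], [31, 31, 32], [120, 117, 117], [165, 163, 163], [99, 91, 87], [148, 146, 142], [148, 146, 143], [145, 145, 140], [146, 145, 141], [144, 142, 139], [144, 142, 139], [144, 143, 140], [144, 144, 140], [145, 144, 141], [145, 144, 139], [145, 143, 140], [144, 143, 140], [146, 146, 142], [145, 144, 142], [147, 147, 145], [151, 151, 150], [142, 144, 143], [143, 142, 139], [106, 106, 107], [85, 50, 28], [89, 53, 30]]
{'org': array([ 0.4323, -0.2947]), 'yaw': np.float64(66.21236421420717), 'L': np.float64(949.3938483987104), 'W': np.float64(591.5087158980905), 'area': 338066.01875498553, 'cx': 9.999902357279217, 'area_model': 9961.773939748}
```

Run:
```python
import re
s=open("h.py").read()
i=s.index("def mask(");j=s.index("def meas(")
s=s[:i]+'''def mask(d,thr=8):
    f=d["frame"].astype(int);g=f.mean(2)
    m=((f[:,:,0]-f[:,:,2]<18)&(abs(g-145)>thr)).astype(np.uint8)*255
    return m
'''+s[j:]
open("h.py","w").write(s)
from h import *
d=shot("wrist")
print(meas(d,(320,190),.046,save="m1"))
m=mask(d)
cv2.imwrite("pics/m1.png",np.hstack([cv2.resize(d["frame"][100:280,290:410,::-1],None,fx=3,fy=3,interpolation=cv2.INTER_CUBIC),cv2.cvtColor(cv2.resize(m[100:280,290:410],None,fx=3,fy=3),8)]))
```

```text
{'org': array([ 0.4708, -0.2056]), 'yaw': np.float64(-19.33960248657687), 'L': np.float64(170.52109340468826), 'W': np.float64(79.64367730996752), 'area': 9660.704687963527, 'cx': 9.999902357279217, 'area_model': 9961.773939748}
```

View pics/m1.png

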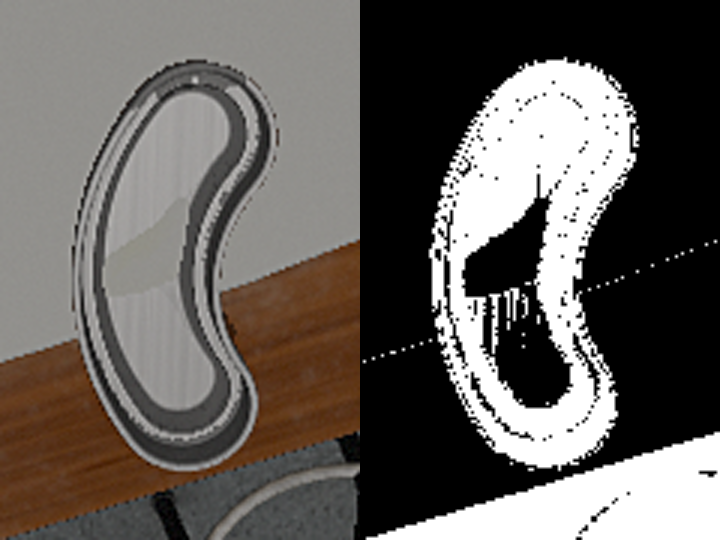

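Mask/crop: the dish_b contour is clean (L 170.5 mm vs 171), origin (0.471,-0.206), yaw -19.3°. Next I look at the carrier and the rack before grasping.

Request:
move_arm(
  rows=[0.03, 0.05, 0.02, 0, 0, 0, 0.06, 0.09, 0.04, 0, 0, 0, 0.07, 0.1, 0.04, 0, 0, 0, 0.07, 0.1, 0.04, 0, 0, 0, 0.07, 0.1, 0.04, 0, 0, 0],
)

```text
time_s: 2.35
tool_pos: [0.5253, -0.0722, 0.3006]
ee_rot: [-0.0, 0.813, 0.583, -0.001]
contact_force: [-0.2, -0.5, 0.4]
opening: 1.002
grasp_force: 0.0
```

Run:
```python
from h import *
d=shot("wrist","w2");s=env.get_state();print(s["tool_pos"])
m=mask(d);u=proj(d,[[.456,.03,.058],[.4708,-.2056,.046]]);print(u)
f=d["frame"].copy();P=onplane
cv2.imwrite("pics/w2.png",f[:,:,::-1])
```

```text
[ 0.5253 -0.0722  0.3007]
[[235.3488 102.9408]
 [311.5624 262.3522]]
```

View pics/w2.png

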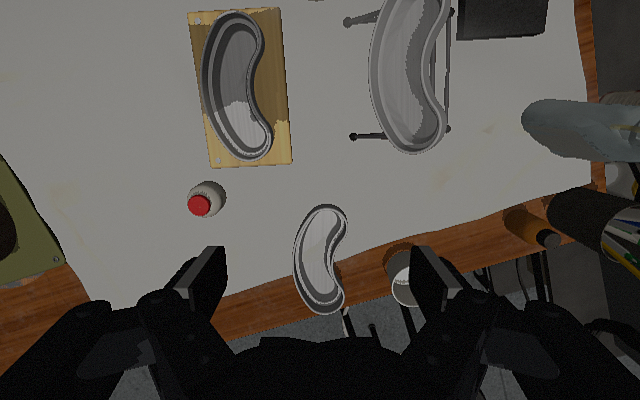

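Picture: carrier dish fully on the board at about (238,88), rack dish cut off at top (410,75); dish_b at (322,260).

Request:
move_arm(
  rows=[0.02, 0.06, 0, 0, 0, 0, 0.02, 0.06, 0, 0, 0, 0, 0.02, 0.06, 0, 0, 0, 0],
)

```text
time_s: 2.78
tool_pos: [0.5458, -0.0118, 0.301]
ee_rot: [-0.0, 0.812, 0.583, -0.001]
contact_force: [0.0, -0.5, 1.1]
opening: 1.0
grasp_force: 0.0
```

```bash
cat >> h.py <<'E'
def board(d,seed,z,t=45):
    f=cv2.GaussianBlur(d["frame"],(3,3),0).astype(int);y=((f[:,:,0]-f[:,:,2])>t).astype(np.uint8)
    n,l,st,_=cv2.connectedComponentsWithStats(y)
    cs,_=cv2.findContours(y,cv2.RETR_CCOMP,cv2.CHAIN_APPROX_NONE)
    c=[c for c in cs if cv2.pointPolygonTest(c,seed,False)>=0 ]
    c=min(c,key=cv2.contourArea);return fit(onplane(d,c[:,0].astype(float),z)),c
E
python3 - <<'E'
from h import *
d=shot("wrist","w3");s=env.get_state();print(s["tool_pos"])
u=proj(d,[[.45,.035,.058]]);print(u)
f=d["frame"];v,uu=int(u[0,1]),int(u[0,0]);g=f.astype(int)
for t in (25,35,45):
    try:
        r,c=board(d,(float(uu),float(v)),.058,t);print(t,r)
    except Exception as e: print(e)
im=f[:,:,::-1].copy();cv2.drawContours(im,[c],-1,(0,0,255),1)
cv2.imwrite("pics/w3c.png",cv2.resize(im[0:270,150:500],None,fx=2.2,fy=2.2,interpolation=cv2.INTER_CUBIC))
E
```

```text
[ 0.5458 -0.0122  0.3011]
[[232.999  153.5989]]
min() iterable argument is empty
min() iterable argument is empty
min() iterable argument is emptyTraceback (most recent call last):
  File "<stdin>", line 9, in <module>
NameError: name 'c' is not defined
```

Run:
```python
from h import *
d=shot("wrist","w3");f=d["frame"]
print(f[150,180:300,:].reshape(-1,3)[::1].tolist())
im=f[:,:,::-1].copy();m=mask(d)
cs,_=cv2.findContours(m,cv2.RETR_EXTERNAL,cv2.CHAIN_APPROX_NONE)
cs=[c for c in cs if cv2.contourArea(c)>500]
for c in cs:
    r=fit(onplane(d,c[:,0].astype(float),.058)); 
    if r["L"]<250: print(cv2.boundingRect(c),r)
cv2.drawContours(im,cs,-1,(0,0,255),1)
cv2.imwrite("pics/w3c.png",cv2.resize(im[0:270,150:500],None,fx=2.2,fy=2.2,interpolation=cv2.INTER_CUBIC))
```

```text
[[130, 130, 126], [131, 131, 127], [129, 129, 125], [132, 132, 126], [131, 129, 126], [133, 130, 127], [131, 130, 127], [134, 132, 129], [132, 131, 126], [133, 132, 129], [133, 132, 129], [133, 133, 128], [132, 129, 127], [132, 131, 127], [131, 128, 125], [131, 129, 127], [132, 132, 128], [132, 130, 127], [132, 132, 128], [130, 129, 125], [132, 130, 128], [131, 130, 127], [132, 131, 127], [131, 131, 129], [132, 134, 135], [130, 104, 62], [112, 92, 57], [138, 139, 142], [123, 123, 123], [43, 42, 40], [37, 38, 36], [44, 42, 42], [44, 41, 41], [36, 35, 35], [87, 83, 83], [153, 152, 149], [142, 140, 138], [145, 142, 142], [108, 106, 105], [67, 65, 65], [70, 70, 69], [74, 72, 70], [76, 73, 70], [78, 77, 75], [76, 75, 72], [72, 70, 67], [129, 127, 126], [139, 137, 137], [136, 135, 132], [135, 132, 130], [137, 134, 132], [137, 135, 132], [136, 135, 134], [134, 132, 128], [133, 132, 130], [132, 129, 127], [140, 138, 136], [136, 135, 132], [135, 132, 130], [135, 134, 131], [137, 135, 134], [135, 134, 133], [139, 136, 136], [135, 133, 132], [132, 129, 128], [132, 130, 128], [136, 134, 132], [1
[... 630 characters left out ...]
115, 73], [64, 48, 20], [134, 137, 136], [133, 133, 130], [131, 129, 127], [133, 131, 128], [130, 129, 126], [130, 129, 126], [132, 130, 126], [132, 132, 127], [132, 131, 128], [131, 129, 127], [132, 131, 127]]
(0, 232, 31, 71) {'org': array([ 0.0836, -0.009 ]), 'yaw': np.float64(-35.506738460990825), 'L': np.float64(114.77253124947728), 'W': np.float64(41.92684886997229), 'area': 2829.4100417823283, 'cx': 9.999902357279217, 'area_model': 9961.773939748}
(282, 0, 64, 42) {'org': array([0.5917, 0.1361]), 'yaw': np.float64(71.10639340167097), 'L': np.float64(69.65271850574256), 'W': np.float64(41.15898437237878), 'area': 2317.168515773472, 'cx': 9.999902357279217, 'area_model': 9961.773939748}
```

View pics/w3c.png

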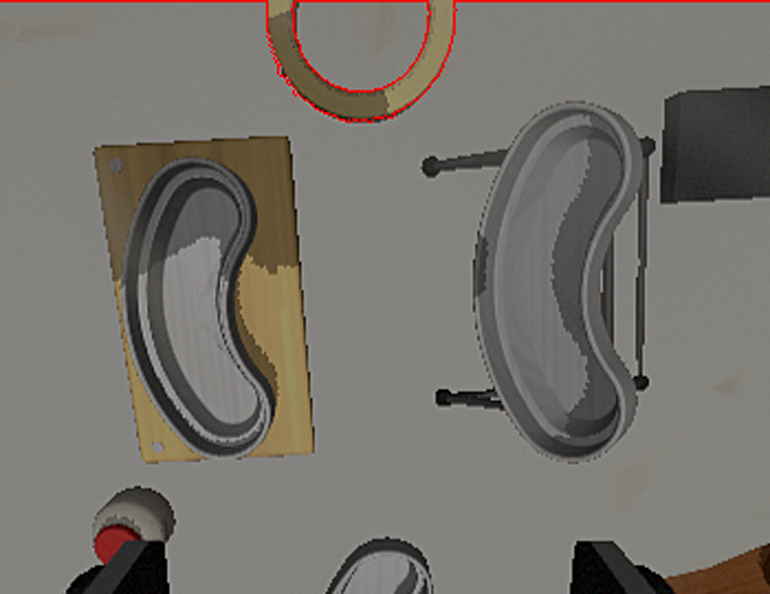

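```bash
cat >> h.py <<'E'
def cloth(d): return np.median(cv2.cvtColor(d["frame"],cv2.COLOR_RGB2GRAY)[:200])
def biggest(m,roi=None):
    if roi is not None: m=cv2.bitwise_and(m,roi)
    cs,_=cv2.findContours(m,cv2.RETR_EXTERNAL,cv2.CHAIN_APPROX_NONE);c=max(cs,key=cv2.contourArea)
    o=np.zeros_like(m);cv2.drawContours(o,[c],-1,255,-1);return o,c
def carrier(d,z=.058,box=None):
    f=d["frame"].astype(int);rb=cv2.GaussianBlur(d["frame"],(3,3),0).astype(int);rb=rb[:,:,0]-rb[:,:,2]
    y=(rb>28).astype(np.uint8)*255
    if box: k=np.zeros_like(y);k[box[1]:box[3],box[0]:box[2]]=255;y&=k
    _,c=biggest(y);h=np.zeros_like(y);cv2.fillConvexPoly(h,cv2.convexHull(c),255)
    _,c=biggest(((f[:,:,0]-f[:,:,2])<20).astype(np.uint8)*255,h)
    return fit(onplane(d,c[:,0].astype(float),z)),c
E
python3 - <<'E'
from h import *
d=shot("wrist");f=d["frame"];g=f.mean(2);im=f[:,:,::-1].copy()
r,c=carrier(d,box=(150,50,310,230));print("carrier",r);cv2.drawContours(im,[c],-1,(0,0,255),1)
cl=cloth(d);print(cl)
m=((abs(g-cl)>7)&(g>68)).astype(np.uint8)*255
k=np.zeros_like(m);k[30:225,340:450]=255
o,c=biggest(m,k);o=cv2.morphologyEx(o,cv2.MORPH_OPEN,cv2.getStructuringElement(cv2.MORPH_ELLIPSE,(13,13)));o,c=biggest(o)
cv2.drawContours(im,[c],-1,(0,0,255),1)
uv=c[:,0].astype(float);np.save("a_uv.npy",uv)
O=np.array([.66,0,.065]);yaw=0.
t=np.radians(35)
for i in range(15):
    Y=np.array([-np.sin(yaw),np.cos(yaw),0]);X0=np.array([np.cos(yaw),np.sin(yaw),0])
    X=X0*np.cos(t)+np.array([0,0,np.sin(t)]);N=np.cross(X,Y);Q=O+.046*N
    o3,v=rays(d,uv);P=o3+v*(((Q-o3)@N)/(v@N))[:,None]
    q=np.c_[(P-O)@X,(P-O)@Y];r=fit(q);yaw+=np.radians(r["yaw"]);O=O+X0*r["org"][0]+Y*r["org"][1]   # z kept at .065
print("a",O,np.degrees(yaw),r)
cv2.imwrite("pics/w3d.png",cv2.resize(im[0:270,150:500],None,fx=2.2,fy=2.2,interpolation=cv2.INTER_CUBIC))
E
```

```text
carrier {'org': array([0.4516, 0.0461]), 'yaw': np.float64(-15.65657386143797), 'L': np.float64(169.69135146841305), 'W': np.float64(80.65793073579157), 'area': 10098.995107795377, 'cx': 9.999902357279217, 'area_model': 9961.773939748}
127.0
a [ 0.6609 -0.0054  0.065 ] -14.617593285788555 {'org': array([-0.,  0.]), 'yaw': np.float64(2.647144936832056e-08), 'L': np.float64(169.55686950627592), 'W': np.float64(85.12323758848513), 'area': 10503.144441511664, 'cx': 9.999902357279217, 'area_model': 9961.773939748}
```

View pics/w3d.png

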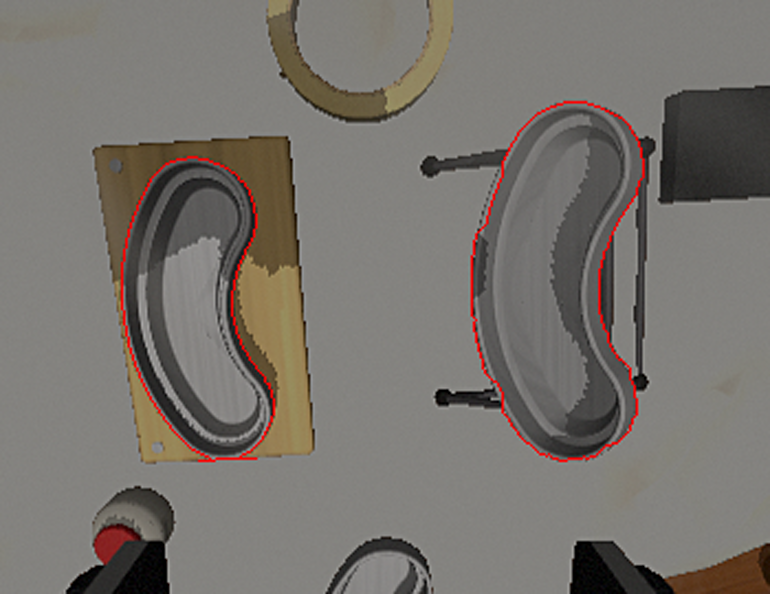

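The carrier contour is clean (origin (0.452,0.046), yaw −15.7°); dish_a's contour shows a bit of outer wall on the convex side, so origin ≈ (0.664,−0.006), yaw −14.6°. Sizes agree with those given. Now grasping dish_b.

Request:
move_arm(
  rows=[-0.025, -0.06, -0.02, 0, 0, -0.007, -0.05, -0.12, -0.05, 0, 0, -0.007, -0.07, -0.17, -0.09, 0, 0, -0.007, -0.075, -0.194, -0.13, 0, 0, -0.007, -0.075, -0.194, -0.17, 0, 0, -0.007, -0.075, -0.194, -0.21, 0, 0, -0.007, -0.075, -0.194, -0.24, 0, 0, -0.007, -0.075, -0.194, -0.265, 0, 0, -0.007, -0.075, -0.194, -0.283, 0, 0, -0.007, -0.075, -0.194, -0.283, 0, 0, -0.007, -0.075, -0.194, -0.283, 0, 0, -0.007, -0.075, -0.194, -0.283, 0, 0, -0.007],
)

```text
time_s: 4.42
tool_pos: [0.4723, -0.2057, 0.0193]
ee_rot: [0.001, 0.816, 0.579, 0.001]
contact_force: [0.4, -0.0, 0.0]
opening: 1.0
grasp_force: 0.0
```

Request:
move_arm(
  rows=[0, 0, 0, 0, 0, 0, 0, 0, 0, 0, 0, 0, 0, 0, 0, 0, 0, 0, 0, 0, 0, 0, 0, 0, 0, 0, 0, 0, 0, 0, 0, 0, 0, 0, 0, 0],
  hand=0,
  force=40,
)

```text
time_s: 5.18
tool_pos: [0.4718, -0.2053, 0.0191]
ee_rot: [0.0, 0.816, 0.579, 0.0]
contact_force: [-1.7, -0.3, 6.3]
opening: 0.693
grasp_force: 44.2
```

Request:
move_arm(
  rows=[0, 0, 0.01, 0, 0, 0, 0, 0, 0.03, 0, 0, 0, 0, 0, 0.07, 0, 0, 0, 0, 0.01, 0.11, 0, 0, 0.01, -0.005, 0.05, 0.12, 0, 0, 0.02, -0.01, 0.09, 0.12, 0, 0, 0.03, -0.015, 0.13, 0.12, 0, 0, 0.04, -0.018, 0.17, 0.12, 0, 0, 0.04, -0.02, 0.21, 0.12, 0, 0, 0.04, -0.02, 0.235, 0.12, 0, 0, 0.04, -0.02, 0.25, 0.12, 0, 0, 0.04, -0.02, 0.252, 0.12, 0, 0, 0.04, -0.02, 0.252, 0.12, 0, 0, 0.04, -0.02, 0.252, 0.12, 0, 0, 0.04],
)

```text
time_s: 6.92
tool_pos: [0.4515, 0.0461, 0.1383]
ee_rot: [0.0, 0.797, 0.604, -0.0]
contact_force: [-0.1, 0.8, -0.9]
opening: 0.695
grasp_force: 43.8
```

Run:
```python
from h import *
d=shot("wrist","w4");d2=shot("scene","s4")
a=cv2.resize(d["frame"],(480,300));b=cv2.resize(d2["frame"][120:280,200:456],(480,300),interpolation=cv2.INTER_CUBIC)
cv2.imwrite("pics/w4b.png",np.vstack([a,b])[:,:,::-1])
```

```text
(no output)
```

View pics/w4b.png

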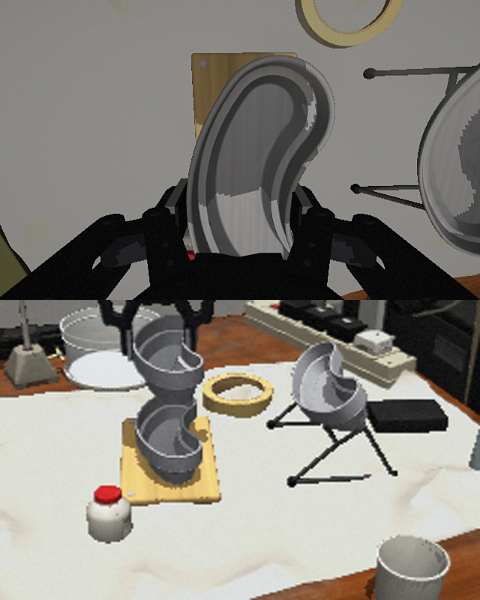

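Held level, outline aligned above the carrier. Lowering.

Request:
move_arm(
  rows=[0, 0, -0.02, 0, 0, 0, 0, 0, -0.04, 0, 0, 0, 0, 0, -0.05, 0, 0, 0, 0, 0, -0.058, 0, 0, 0, 0, 0, -0.064, 0, 0, 0, 0, 0, -0.07, 0, 0, 0, 0, 0, -0.075, 0, 0, 0, 0, 0, -0.078, 0, 0, 0, 0, 0, -0.08, 0, 0, 0, 0, 0, -0.08, 0, 0, 0, 0, 0, -0.08, 0, 0, 0],
)

```text
time_s: 8.4
tool_pos: [0.4519, 0.0471, 0.0584]
ee_rot: [0.0, 0.797, 0.604, 0.0]
contact_force: [0.9, 1.8, -2.7]
opening: 0.697
grasp_force: 43.6
```

Request:
move_arm(
  rows=[0, 0, -0.002, 0, 0, 0, 0, 0, -0.003, 0, 0, 0, 0, 0, -0.004, 0, 0, 0, 0, 0, -0.005, 0, 0, 0, 0, 0, -0.006, 0, 0, 0, 0, 0, -0.006, 0, 0, 0, 0, 0, -0.006, 0, 0, 0],
)

```text
time_s: 9.28
tool_pos: [0.4513, 0.0475, 0.0531]
ee_rot: [-0.001, 0.797, 0.604, 0.0]
contact_force: [-3.4, 4.0, 11.0]
opening: 0.696
grasp_force: 46.5
```

Request:
move_arm(
  rows=[0, 0, -0.001, 0, 0, 0, 0, 0, -0.001, 0, 0, 0, 0, 0, -0.001, 0, 0, 0, 0, 0, -0.001, 0, 0, 0, 0, 0, -0.001, 0, 0, 0],
  hand=100,
)

```text
time_s: 9.9
tool_pos: [0.4515, 0.0468, 0.0512]
ee_rot: [0.0, 0.797, 0.604, -0.0]
contact_force: [1.3, -0.2, 0.3]
opening: 0.998
grasp_force: 0.0
```

Request:
move_arm(
  rows=[0, 0, 0.02, 0, 0, 0, 0, 0, 0.05, 0, 0, 0, 0, 0, 0.1, 0, 0, 0, 0.02, -0.01, 0.15, 0, 0, 0, 0.05, -0.03, 0.2, 0, 0, 0, 0.08, -0.05, 0.24, 0, 0, 0, 0.1, -0.06, 0.25, 0, 0, 0, 0.1, -0.06, 0.25, 0, 0, 0, 0.1, -0.06, 0.25, 0, 0, 0],
)

```text
time_s: 11.02
tool_pos: [0.5504, -0.0129, 0.3003]
ee_rot: [-0.001, 0.797, 0.604, -0.001]
contact_force: [0.1, -0.8, 0.1]
opening: 1.006
grasp_force: 0.0
```

Run:
```python
from h import *
d=shot("wrist","w5");print(env.get_state()["tool_pos"],env.get_state()["time_s"])
u=proj(d,[[.4516,.0461,.08]])[0].astype(int);print(u)
for z in (.08,.1):
    r,c=carrier(d,z,(u[0]-90,u[1]-110,u[0]+75,u[1]+90));print(z,r,cv2.boundingRect(c))
```

```text
[ 0.5502 -0.0127  0.3003] 11.075
[222 142]
0.08 {'org': array([0.4672, 0.0611]), 'yaw': np.float64(-5.216465747979018), 'L': np.float64(159.37951033298015), 'W': np.float64(77.8436571717989), 'area': 6436.605103082041, 'cx': 9.999902357279217, 'area_model': 9961.773939748} (200, 66, 71, 138)
0.1 {'org': array([0.4723, 0.0608]), 'yaw': np.float64(-5.216465784468496), 'L': np.float64(150.59596460666793), 'W': np.float64(73.55361866039215), 'area': 5746.700191318967, 'cx': 9.999902357279217, 'area_model': 9961.773939748} (200, 66, 71, 138)
```

```bash
cat >> h.py <<'E'
def stack(d,org,z):
    u=proj(d,[[*org,z]])[0].astype(int);f=d["frame"].astype(int);g=f.mean(2)
    m=((f[:,:,0]-f[:,:,2]<20)&(abs(g-cloth(d))>7)).astype(np.uint8)*255
    k=np.zeros_like(m);k[max(u[1]-95,0):u[1]+92,u[0]-45:u[0]+62]=255
    o,c=biggest(m,k);o=cv2.morphologyEx(o,cv2.MORPH_OPEN,np.ones((5,5),np.uint8));o,c=biggest(o)
    return fit(onplane(d,c[:,0].astype(float),z)),c
E
python3 - <<'E'
from h import *
d=shot("wrist")
r,c=stack(d,(.4516,.0461),.08);print(r,cv2.boundingRect(c))
im=d["frame"][:,:,::-1].copy();cv2.drawContours(im,[c],-1,(0,0,255),1);cv2.imwrite("pics/w5c.png",cv2.resize(im[:260,120:480],None,fx=2.2,fy=2.2))
E
```

```text
{'org': array([0.4543, 0.0451]), 'yaw': np.float64(-15.786441542123882), 'L': np.float64(168.82291609980524), 'W': np.float64(82.00341264287788), 'area': 10321.167460368906, 'cx': 9.999902357279217, 'area_model': 9961.773939748} (197, 66, 74, 147)
```

dish_b is home (rim length right at z=80 mm, yaw −15.8°). Now tilt to face dish_a from a stand-off along its axis and measure from there.

Request:
move_arm(
  rows=[0.01, 0.005, -0.02, -0.02, -0.075, 0.002, 0.015, 0.01, -0.03, -0.04, -0.15, 0.004, 0.02, 0.015, -0.04, -0.06, -0.225, 0.007, 0.02, 0.017, -0.05, -0.08, -0.3, 0.01, 0.02, 0.018, -0.06, -0.102, -0.3755, 0.012, 0.022, 0.019, -0.08, -0.102, -0.3755, 0.012, 0.025, 0.02, -0.1, -0.102, -0.3755, 0.012, 0.03, 0.02, -0.11, -0.102, -0.3755, 0.012, 0.03, 0.02, -0.11, -0.102, -0.3755, 0.012, 0.03, 0.02, -0.11, -0.102, -0.3755, 0.012],
)

```text
time_s: 12.38
tool_pos: [0.582, 0.0069, 0.192]
ee_rot: [0.238, 0.754, 0.583, 0.184]
contact_force: [-0.3, -0.6, 0.2]
opening: 0.999
grasp_force: 0.0
```

```bash
cat >> h.py <<'E'
def tilted(d,uv,O,yaw,h=.046):
    t=np.radians(35);O=np.array(O,float)
    for i in range(15):
        Y=np.array([-np.sin(yaw),np.cos(yaw),0]);X0=np.array([np.cos(yaw),np.sin(yaw),0])
        X=X0*np.cos(t)+np.array([0,0,np.sin(t)]);N=np.cross(X,Y);Q=O+h*N
        o3,v=rays(d,uv);P=o3+v*(((Q-o3)@N)/(v@N))[:,None]
        q=np.c_[(P-O)@X,(P-O)@Y];r=fit(q);yaw+=np.radians(r["yaw"]);O=O+X0*r["org"][0]+Y*r["org"][1]
    return O,yaw,r,X,Y,N,q
E
python3 - <<'E'
from h import *
d=shot("wrist","w6");s=env.get_state();print(s["tool_pos"],q2R(s["ee_rot"]).T,s["time_s"],s["joints"])
f=d["frame"].astype(int);g=f.mean(2);im=d["frame"][:,:,::-1].copy()
O=np.array([.664,-.006,.065]);yaw=np.radians(-14.6);t=np.radians(35)
X=np.array([np.cos(yaw)*np.cos(t),np.sin(yaw)*np.cos(t),np.sin(t)]);Y=np.array([-np.sin(yaw),np.cos(yaw),0]);N=np.cross(X,Y)
ol=outline();p=proj(d,O+ol[:,:1]*X+ol[:,1:]*Y+.046*N);print(p.min(0),p.max(0),cloth(d))
cv2.polylines(im,[p.astype(int)],True,(0,255,0),1)
cv2.imwrite("pics/w6c.png",im)
E
```

```text
[0.5822 0.007  0.1923] [[ 0.2518  0.9678 -0.0002]
 [ 0.7919 -0.2059  0.575 ]
 [ 0.5564 -0.1449 -0.8182]] 12.425 [ 0.1314  0.0444 -0.7382  0.2112 -0.2183  1.8916]
[274.3919  74.1472] [373.0594 276.2294] 105.0
```

View pics/w6c.png

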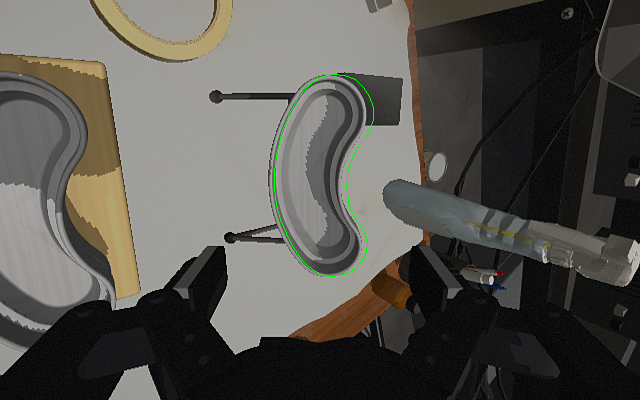

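Picture: the real rim lies about 6 px (5 mm) left of the projected outline, length ends match (rows 74/276); so dish_a's origin ≈ (0.659,−0.005,0.065). Approach along its axis and grip.

Request:
move_arm(
  rows=[0.015, 0, -0.03, 0, 0, 0, 0.033, -0.001, -0.063, 0, 0, 0, 0.043, -0.0035, -0.078, 0, 0, 0, 0.052, -0.006, -0.09, 0, 0, 0, 0.06, -0.008, -0.102, 0, 0, 0, 0.066, -0.009, -0.112, 0, 0, 0, 0.066, -0.009, -0.112, 0, 0, 0, 0.066, -0.009, -0.112, 0, 0, 0],
)

```text
time_s: 13.42
tool_pos: [0.6475, -0.002, 0.0796]
ee_rot: [0.238, 0.754, 0.583, 0.184]
contact_force: [0.3, -0.1, 0.9]
opening: 1.0
grasp_force: 0.0
```

Request:
move_arm(
  rows=[0, 0, 0, 0, 0, 0, 0, 0, 0, 0, 0, 0, 0, 0, 0, 0, 0, 0, 0, 0, 0, 0, 0, 0, 0, 0, 0, 0, 0, 0, 0, 0, 0, 0, 0, 0],
  hand=0,
)

```text
time_s: 14.18
tool_pos: [0.6477, -0.002, 0.0801]
ee_rot: [0.239, 0.754, 0.583, 0.184]
contact_force: [-4.8, 2.4, 5.8]
opening: 0.694
grasp_force: 42.3
```

Request:
move_arm(
  rows=[-0.006, 0.0015, 0.008, 0, 0, 0, -0.017, 0.0045, 0.026, 0, 0, 0, -0.033, 0.009, 0.055, 0, 0, 0, -0.05, 0.012, 0.09, 0, 0, 0, -0.07, 0.015, 0.12, 0.01, 0.04, 0, -0.08, 0.02, 0.13, 0.03, 0.11, -0.003, -0.09, 0.025, 0.13, 0.05, 0.18, -0.006, -0.11, 0.03, 0.13, 0.07, 0.25, -0.008, -0.13, 0.035, 0.12, 0.09, 0.32, -0.01, -0.15, 0.04, 0.11, 0.102, 0.3755, -0.012, -0.17, 0.045, 0.1, 0.102, 0.3755, -0.012, -0.185, 0.048, 0.095, 0.102, 0.3755, -0.012, -0.196, 0.049, 0.09, 0.102, 0.3755, -0.012, -0.196, 0.049, 0.09, 0.102, 0.3755, -0.012, -0.196, 0.049, 0.09, 0.102, 0.3755, -0.012, -0.196, 0.049, 0.09, 0.102, 0.3755, -0.012],
)

```text
time_s: 16.18
tool_pos: [0.4525, 0.0469, 0.1697]
ee_rot: [0.0, 0.797, 0.604, 0.001]
contact_force: [0.3, -0.4, -1.4]
opening: 0.694
grasp_force: 44.5
```

Run:
```python
from h import *
d4=cv2.imread("pics/w4.png")
d=shot("wrist","w7");s=env.get_state();Rm=q2R(s["ee_rot"]);print(s["tool_pos"],Rm.T,s["time_s"])
# held dish, compare top-end position in the image with dish_b held (w4): edges of the dish end
a=cv2.cvtColor(d4,cv2.COLOR_BGR2GRAY);b=cv2.cvtColor(d["frame"],cv2.COLOR_RGB2GRAY)
t=a[60:260,260:440]
res=cv2.matchTemplate(cv2.Canny(b,40,100)[30:320,230:470],cv2.Canny(a,40,100)[70:250,265:435],cv2.TM_CCOEFF_NORMED)
_,v,_,l=cv2.minMaxLoc(res);print("shift px",l[0]+230-265,l[1]+30-70,v)
# outline top row of the held dish, both pictures
for n,im in (("b",a),("a",b)): print(n,[int(x) for x in im[60:100:2,360]])
```

```text
[0.4523 0.0469 0.1696] [[ 0.2705  0.9627  0.0004]
 [ 0.9627 -0.2705  0.001 ]
 [ 0.0011  0.0001 -1.    ]] 16.225
shift px 0 -10 0.3524319529533386
b [133, 136, 135, 135, 139, 63, 90, 71, 91, 101, 91, 74, 49, 51, 81, 92, 93, 95, 97, 101]
a [135, 132, 92, 99, 97, 83, 68, 61, 58, 78, 94, 96, 97, 97, 101, 89, 50, 48, 53, 53]
```

Run:
```python
from h import *
ga=cv2.cvtColor(cv2.imread("pics/w4.png"),cv2.COLOR_BGR2GRAY);gb=cv2.cvtColor(cv2.imread("pics/w7.png"),cv2.COLOR_BGR2GRAY)
ed=lambda g,s:cv2.GaussianBlur(cv2.magnitude(cv2.Scharr(g,cv2.CV_32F,1,0),cv2.Scharr(g,cv2.CV_32F,0,1)).clip(0,800),(0,0),s)
m=np.zeros_like(ga)
# region of the held dish end in w4: predicted rim with margin
d=get_image("wrist");H=d["hand_eye"];K=d["mtx"]
ol=outline();
def pr(dy,dh,dx=0):  # tool frame: dish y->tool x, dish x->tool y, up->-z ; origin .019 below tip
    P=np.c_[ol[:,1]+dy,ol[:,0]+dx,np.full(len(ol),.019-.046-dh)]
    c=(P-H[:3,3])@H[:3,:3];c=c@K.T;return c[:,:2]/c[:,2:]
p=pr(0,0);print("pred rim top row,left,right at y=0:",p[:,1].min(),p[:,0].min(),p[:,0].max())
for a in [(.003,0),(0,.003)]: q=pr(*a);print(a,q[:,1].min(),q[:,0].min(),q[:,0].max())
cv2.fillPoly(m,[p.astype(np.int32)],255);m=cv2.dilate(m,np.ones((9,9)));m[260:]=0
for s in (4,2):
    W=np.float32([[1,0,0],[0,1,-7]]) if s==4 else W
    cc,W=cv2.findTransformECC(ed(ga,s),ed(gb,s),W,cv2.MOTION_AFFINE,(3,200,1e-6),m,5)
    print(s,cc,W)
top=p[p[:,1].argmin()];print("top pt moves",top,W@np.r_[top,1])
for u,v in [(250,200),(270,230),(440,140),(p[:,0].max(),p[p[:,0].argmax(),1]),(p[:,0].min(),p[p[:,0].argmin(),1])]: print((u,v),W@np.r_[u,v,1])
for n,g in (("b",ga),("a",gb)):
  for c in (345,360,375): print(n,c,g[50:100,c].tolist())
```

```text
pred rim top row,left,right at y=0: 60.87022496977396 245.20005648816195 448.26761585005164
(0.003, 0) 51.44188696988125 244.72290939027812 449.22076786078316
(0, 0.003) 59.59569889096336 243.52708733162794 451.6732329154533
4 0.9466652858422621 [[ 1.0086  0.0102 -6.3147]
 [-0.0232  1.0507 -6.7266]]
2 0.9059704399682414 [[ 1.0123  0.0153 -8.5782]
 [-0.0335  1.0399 -1.0235]]
top pt moves [367.1838  60.8702] [364.0622  49.9604]
(250, 200) [247.5677 198.5742]
(270, 230) [268.274  229.1008]
(440, 140) [438.9885 129.8063]
(np.float64(448.26761585005164), np.float64(131.92580285556667)) [447.2342 121.1325]
(np.float64(245.20005648816195), np.float64(257.0845386944442)) [243.5837 258.0983]
b 345 [138, 136, 137, 136, 136, 136, 137, 137, 137, 137, 135, 135, 135, 137, 137, 136, 137, 138, 142, 133, 52, 76, 79, 81, 82, 84, 83, 78, 66, 85, 90, 97, 101, 103, 92, 84, 78, 66, 46, 45, 59, 77, 90, 91, 91, 91, 92, 93, 95, 95]
b 360 [136, 136, 135, 135, 136, 135, 136, 136, 135, 136, 133, 136, 136, 137, 135, 135, 135, 135, 139, 133, 63, 86, 90, 87, 71, 88, 91, 97, 101, 99, 91, 85, 74, 65, 49, 52, 51, 63,
[... 252 characters left out ...]
93, 94, 95, 95, 96, 97, 99]
a 345 [135, 138, 136, 136, 136, 138, 136, 137, 137, 136, 139, 136, 136, 137, 140, 129, 57, 79, 89, 97, 101, 104, 98, 89, 83, 74, 60, 48, 48, 49, 64, 79, 93, 90, 91, 91, 94, 94, 95, 96, 98, 101, 104, 94, 46, 44, 48, 48, 50, 47]
a 360 [137, 135, 135, 135, 134, 134, 135, 137, 136, 136, 135, 140, 132, 72, 92, 95, 99, 104, 97, 91, 83, 80, 68, 59, 61, 56, 58, 65, 78, 92, 94, 93, 96, 96, 97, 98, 97, 101, 101, 104, 89, 47, 50, 52, 48, 50, 53, 50, 53, 52]
a 375 [135, 135, 136, 137, 135, 136, 134, 134, 133, 135, 138, 130, 70, 91, 96, 97, 103, 99, 93, 86, 84, 75, 68, 64, 64, 68, 62, 63, 70, 82, 95, 95, 93, 95, 95, 97, 96, 98, 98, 99, 100, 100, 68, 51, 56, 56, 58, 58, 55, 58]
```

Run:
```python
from h import *
from scipy.optimize import least_squares
d=get_image("wrist");H=d["hand_eye"];K=d["mtx"]
def edge(n):
    im=cv2.imread(n).astype(int);g=im.mean(2);pts=[]
    for c in range(300,440,4):
        col=g[30:190,c];i=np.where(col<112)[0]
        # first sustained dark crossing below the cloth/board
        dg=col[1:]-col[:-1];k=np.where(dg<-28)[0]
        if len(k): pts.append((c,k[0]+31))
    return np.float64(pts)
for n in ("w4","w7"):
    e=edge(f"pics/{n}.png");v=np.c_[e,np.ones(len(e))]@np.linalg.inv(K).T@H[:3,:3].T;o=H[:3,3]
    P=(o+v*((-.027-o[2])/v[:,2])[:,None])[:,[1,0]]*1000   # dish x,y mm
    w=least_squares(lambda p:np.hypot(P[:,0]-p[0],P[:,1]-p[1])-p[2],[19,55,30],loss="soft_l1",f_scale=.3)
    w30=least_squares(lambda p:np.hypot(P[:,0]-p[0],P[:,1]-p[1])-30,[19,55],loss="soft_l1",f_scale=.3)
    print(n,w.x,w30.x,np.sort(abs(w.fun))[[len(P)//2,-3]]);print(e.T.astype(int).tolist())
```

```text
w4 [   9266.8938 -290121.1175  290351.2186] [14.7231 54.2202] [0.2558 7.7817]
[[300, 304, 308, 312, 316, 320, 324, 328, 332, 336, 340, 344, 348, 352, 356, 360, 364, 368, 372, 376, 380, 384, 388, 392, 396, 400, 404, 408, 412, 416, 420, 424, 428, 432, 436], [71, 71, 71, 71, 71, 71, 70, 70, 70, 70, 70, 70, 70, 70, 70, 70, 70, 70, 70, 70, 70, 70, 70, 70, 74, 78, 80, 82, 33, 39, 43, 47, 51, 53, 55]]
w7 [ 34.8259 -37.2316 123.274 ] [23.584  57.7934] [0.8054 6.9187]
[[300, 304, 308, 312, 316, 320, 324, 328, 332, 336, 340, 344, 348, 352, 356, 360, 364, 368, 372, 376, 380, 384, 388, 392, 396, 400, 404, 408, 412, 416, 420, 424, 428, 432, 436], [76, 76, 76, 76, 76, 76, 76, 75, 72, 70, 68, 67, 65, 65, 64, 63, 63, 62, 62, 62, 63, 63, 64, 65, 36, 43, 49, 53, 31, 37, 62, 64, 66, 67, 50]]
```

Dish_a is held centred (end-cap position within about 1 mm of prediction). Lowering.

Request:
move_arm(
  rows=[0, 0, -0.02, 0, 0, 0, 0, 0, -0.045, 0, 0, 0, 0, 0, -0.06, 0, 0, 0, 0, 0, -0.068, 0, 0, 0, 0, 0, -0.075, 0, 0, 0, 0, 0, -0.08, 0, 0, 0, 0, 0, -0.083, 0, 0, 0, 0, 0, -0.085, 0, 0, 0, 0, 0, -0.085, 0, 0, 0, 0, 0, -0.085, 0, 0, 0],
)

```text
time_s: 17.58
tool_pos: [0.4514, 0.0469, 0.0844]
ee_rot: [-0.0, 0.797, 0.604, -0.0]
contact_force: [-0.4, -0.3, -2.4]
opening: 0.694
grasp_force: 44.6
```

Request:
move_arm(
  rows=[0, 0, -0.002, 0, 0, 0, 0, 0, -0.003, 0, 0, 0, 0, 0, -0.004, 0, 0, 0, 0, 0, -0.005, 0, 0, 0, 0, 0, -0.006, 0, 0, 0, 0, 0, -0.006, 0, 0, 0, 0, 0, -0.006, 0, 0, 0],
)

```text
time_s: 18.45
tool_pos: [0.4513, 0.0468, 0.0782]
ee_rot: [-0.0, 0.797, 0.604, -0.0]
contact_force: [-3.0, -1.4, -1.0]
opening: 0.693
grasp_force: 44.7
```

Request:
move_arm(
  rows=[0, 0, -0.001, 0, 0, 0, 0, 0, -0.002, 0, 0, 0, 0, 0, -0.003, 0, 0, 0, 0, 0, -0.003, 0, 0, 0, 0, 0, -0.003, 0, 0, 0],
)

```text
time_s: 19.08
tool_pos: [0.4511, 0.0467, 0.0759]
ee_rot: [-0.0, 0.797, 0.604, -0.0]
contact_force: [-5.5, -1.9, 7.9]
opening: 0.693
grasp_force: 45.6
```

Request:
move_arm(
  rows=[0, 0, -0.001, 0, 0, 0, 0, 0, -0.001, 0, 0, 0, 0, 0, -0.002, 0, 0, 0, 0, 0, -0.002, 0, 0, 0, 0, 0, -0.002, 0, 0, 0],
)

```text
time_s: 19.7
tool_pos: [0.4512, 0.0468, 0.0755]
ee_rot: [0.0, 0.797, 0.604, 0.0]
contact_force: [-10.3, -1.8, 21.9]
opening: 0.691
grasp_force: 47.3
```

Request:
move_arm(
  rows=[0, 0, 0.001, 0, 0, 0, 0, 0, 0.001, 0, 0, 0, 0, 0, 0.001, 0, 0, 0, 0, 0, 0.001, 0, 0, 0, 0, 0, 0.001, 0, 0, 0],
  hand=100,
)

```text
time_s: 20.32
tool_pos: [0.4516, 0.0469, 0.0741]
ee_rot: [-0.0, 0.797, 0.604, -0.0]
contact_force: [-0.0, 0.1, -0.6]
opening: 0.998
grasp_force: 0.0
```

Request:
move_arm(
  rows=[0, 0, 0.02, 0, 0, 0, 0, 0, 0.05, 0, 0, 0, 0, 0, 0.1, 0, 0, 0, 0.02, -0.02, 0.14, 0, 0, 0, 0.05, -0.04, 0.19, 0, 0, 0, 0.08, -0.05, 0.22, 0, 0, 0, 0.1, -0.06, 0.225, 0, 0, 0, 0.1, -0.06, 0.225, 0, 0, 0, 0.1, -0.06, 0.225, 0, 0, 0],
)

```text
time_s: 21.45
tool_pos: [0.5505, -0.0129, 0.2985]
ee_rot: [-0.001, 0.797, 0.604, -0.001]
contact_force: [-0.7, 0.5, 1.3]
opening: 1.001
grasp_force: 0.0
```

Run:
```python
from h import *
d=shot("wrist","w8");s=env.get_state();print(s["tool_pos"],s["time_s"],s["contact_force"])
for z in (.102,):
    r,c=stack(d,(.4516,.0461),z);print(z,r,cv2.boundingRect(c))
for n in ("scene","side"):
    e=shot(n,n+"9");ol=outline();y=np.radians(-15.7);Rz=np.array([[np.cos(y),-np.sin(y)],[np.sin(y),np.cos(y)]])
    im=e["frame"][:,:,::-1].copy()
    for z,cc in ((.102,(0,0,255)),(.080,(0,255,0)),(.058,(255,0,0))):
        p=proj(e,np.c_[ol@Rz.T+[.4516,.0465],np.full(len(ol),z)]);print(n,z,p.min(0),p.max(0))
    f=e["frame"].astype(int)
    u=int(p[:,0].mean());col=f.mean(2)[140:235,290 if n=="scene" else 276].astype(int);print(col.tolist())
```

```text
[ 0.5503 -0.0128  0.2985] 21.5 [0.4511 0.5854 0.1618]
0.102 {'org': array([0.456 , 0.0469]), 'yaw': np.float64(-15.516313175604857), 'L': np.float64(166.19663527643365), 'W': np.float64(86.19742358638983), 'area': 11031.525947375321, 'cx': 9.999902357279217, 'area_model': 9961.773939748} (187, 61, 83, 155)
scene 0.102 [271.9886 151.1904] [308.7235 184.6651]
scene 0.08 [272.4782 159.4061] [308.7608 193.8511]
scene 0.058 [272.9558 167.4373] [308.7971 202.7956]
[79, 89, 97, 90, 82, 78, 83, 88, 91, 85, 82, 96, 75, 73, 73, 72, 74, 75, 69, 119, 80, 83, 81, 85, 83, 82, 85, 115, 113, 110, 110, 111, 113, 114, 112, 205, 202, 200, 205, 206, 202, 203, 201, 204, 206, 169, 92, 88, 86, 89, 87, 87, 87, 108, 175, 96, 92, 88, 89, 90, 89, 85, 89, 164, 87, 77, 92, 88, 89, 93, 87, 104, 66, 65, 63, 64, 66, 76, 97, 99, 179, 178, 178, 180, 179, 170, 131, 96, 217, 213, 216, 215, 214, 214, 214]
side 0.102 [257.4206 158.9854] [292.8917 187.7145]
side 0.08 [257.9403 167.2473] [293.133  196.8571]
side 0.058 [258.4516 175.385 ] [293.3704 205.8435]
[146, 146, 141, 144, 114, 64, 83, 102, 103, 103, 103, 110, 110, 118, 123, 120, 112, 109, 115, 118, 111, 103, 104, 106, 104, 102, 129, 132, 112, 114, 112, 117, 116, 113, 127, 141, 137, 141, 140, 137, 138, 196, 229, 228, 227, 228, 228, 229, 200, 136, 119, 117, 119, 116, 118, 113, 115, 179, 180, 117, 121, 122, 118, 120, 116, 119, 150, 143, 117, 121, 120, 118, 117, 115, 115, 101, 95, 91, 92, 91, 89, 99, 116, 160, 200, 211, 210, 206, 197, 165, 204, 238, 239, 238, 237]
```

Run:
```python
from h import *
ol=outline(60);y=np.radians(-15.7);Rz=np.array([[np.cos(y),-np.sin(y)],[np.sin(y),np.cos(y)]])
for n in ("scene","side"):
    e=get_image(n);g=e["frame"].mean(2)
    Z=(.102,.080,.058);pp=[proj(e,np.c_[ol@Rz.T+[.4516,.0465],np.full(len(ol),z)]) for z in Z]
    u0,u1=pp[0][:,0].min(),pp[0][:,0].max()
    for u in np.arange(int(u0)+4,int(u1)-2,4):
        pr=[q[abs(q[:,0]-u)<1.2][:,1].max() for q in pp];tp=pp[0][abs(pp[0][:,0]-u)<1.2][:,1].min()
        c=g[:,u];a=int(pr[0])-4
        # local bright lines along the near side
        seg=c[a:a+30];k=[a+i for i in range(1,29) if seg[i]>seg[i-1]+12 and seg[i]>=seg[i+1]-2 or (seg[i]>seg[i+1]+18 and seg[i]>seg[i-1])]
        t=c[int(tp)-6:int(tp)+6];dt=np.abs(np.diff(t));
        print(n,u,"pred",np.round(pr,1),"bright",k,"| far rim pred %.1f"%tp,"edges",[int(tp)-6+i+1 for i in np.where(dt>20)[0]])
```

```text
scene 275 pred [176.5 185.  193.1] bright [173, 176, 185, 194] | far rim pred 158.4 edges [np.int64(159), np.int64(160), np.int64(161)]
scene 279 pred [180.  188.6 196.9] bright [177, 179, 189, 198] | far rim pred 155.4 edges [np.int64(150), np.int64(155), np.int64(156), np.int64(157)]
scene 283 pred [182.4 191.1 200. ] bright [186, 192, 201] | far rim pred 153.4 edges [np.int64(151), np.int64(152), np.int64(154)]
scene 287 pred [183.6 192.8 201.7] bright [184, 194, 202] | far rim pred 183.6 edges [np.int64(185)]
scene 291 pred [184.4 193.6 202.5] bright [183, 185, 194, 203] | far rim pred 151.2 edges []
scene 295 pred [184.7 193.9 202.8] bright [185, 187, 194, 203, 207] | far rim pred 151.2 edges []
scene 299 pred [184.3 193.5 202.5] bright [184, 194, 202, 205] | far rim pred 151.7 edges [np.int64(152), np.int64(153)]
scene 303 pred [183.5 192.6 201.6] bright [182, 193, 204] | far rim pred 153.6 edges [np.int64(156), np.int64(158)]
side 261 pred [181.6 190.1 198.5] bright [179, 181, 190, 199] | far rim pred 165.2 edges [np.int64(160), np.int64(166), np.int64(167), np.int64(168)]
side 265 pred [184.5 193.1 201.6] bright [184, 193, 202] | far rim pred 162.2 edges [np.int64(161), np.int64(163), np.int64(164)]
side 269 pred [186.  195.1 204. ] bright [184, 195, 196, 204] | far rim pred 161.1 edges [np.int64(162)]
side 273 pred [187.  196.1 205.1] bright [183, 197, 205] | far rim pred 159.4 edges [np.int64(159), np.int64(161)]
side 277 pred [159.  167.3 205.7] bright [166, 167, 175] | far rim pred 159.0 edges []
side 281 pred [159.  167.2 205.8] bright [172] | far rim pred 159.0 edges []
side 285 pred [176.2 184.8 205.5] bright [177, 186, 197] | far rim pred 167.3 edges []
side 289 pred [185.5 194.6 195.7] bright [185, 195] | far rim pred 161.0 edges []
```

All three rims lie within about 1 px of the fully nested prediction in both views, at the near and the far end, so the stack is home and level.

```bash
python3 -c "
from workcell import env
print(env.job_done())"
```

```text
the job is handed in; nothing more can be done
None
```

I nested both loose dishes on the carrier dish, dish_b first and dish_a on top, then let go and handed the job in at about 22 s; before that, both fixed cameras showed all three rims within about 1 px of fully home and level, but no verdict came back.

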